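Hold a choke-heavy converter board level over its test frame

TASK

Grip the loose converter board by its aluminium bar at the board's balance point, gently (at most about 40 N of grip, never pressing hard), lift it and carry it level to the test frame without touching the frame or disturbing the other things on the bench. Bring it squarely over the four steel standoffs, with the choke at the frame's red-terminal end and each foot above its standoff, about 50 mm above the standoff tops. Finish while still holding it there, level and still: do not put it down or let go.

Things in the scene. Friction and masses are not known exactly. Their poses are not given: they have to be found in the camera images.
- board: Loose converter board, 0.5 to 0.75 kg: green plate 200 (x) x 90 (y) mm, top at z = 14 mm, on four white feet 10 mm high at x = +-90, y = +-37. Origin: under its middle at foot level (0 on the bench); z up, x towards the heavy choke. It balances at x = +33, y = 0 mm: on the bar, 27 mm short of the choke, unmarked. Blue capacitors (top z = 42) and a green terminal strip at the -x end
- board_bar (a point): Top middle of the board's grip bar: aluminium, 16 mm wide (y), 36 mm high from the plate (z = 14) to z = 50 mm, on the centre line from x = -70 to +57 mm of the board; this point is at x = -6.5. Both sides of the bar are bare plate from x = 12 to 57 mm
- board_choke (a point): Middle of the choke's top face, at x = 80, y = 0, z = 59 mm of the board. The choke is a black block with a copper winding, x = 60 to 100, y = +-32 mm, half of the board's mass
- frame: Test frame, fixed: black base plate 250 (x) x 130 (y) x 12 mm, white on top, with four steel standoffs 12 mm thick at x = +-90, y = +-37, tops at z = 75 mm (its highest points); between them a lower green board with blue capacitors. Red terminal block on the base at the +x end. Origin: under the base's middle at bench level; x towards the red block, z up
- meter: Bystander: grey hand multimeter with a green display, 140 x 72 x 37 mm, lying flat; origin under its middle
- capacitor: Bystander: large blue capacitor can, 35 mm in diameter, 50 mm high, standing; origin under its middle
- heatsink: Bystander: finned aluminium heat sink, 70 x 50 x 28 mm; origin under its middle
- breaker: Bystander: white circuit breaker with a black toggle, 70 x 36 x 69 mm; origin under its middle
- screwdriver: Bystander: screwdriver with a red handle, 180 mm long, lying along its x axis, about 30 mm high; origin under its middle
- tray: Bystander: yellow open parts tray, 120 x 90 x 35 mm; origin under its middle

How it is judged (in metres and radians):
On the way:
1. the board is lifted clear of the bench, gripped on its bar at the balance point and level (x of the grasp point in the frame of board between 0.018 and 0.048 m and contact force between board and the fingers above 3 N and height (world z) of board above 0.03 m and angle between board's own z axis and vertical below 0.14 rad), for 0.2 s.
At the end, for the whole second after the job is handed in: Held in the fingers within 15 mm of the balance point along the bar; centred over the frame within 15 mm in its x and y, feet 25 to 75 mm above the standoffs, long axes within 8 degrees, choke at the red end, within 5 degrees of level, at rest, not touching the frame (x of the grasp point in the frame of board between 0.018 and 0.048 m and contact force between board and the fingers above 3 N and contact force between board and frame below 0.1 N and x of board in the frame of frame between -0.015 and 0.015 m and y of board in the frame of frame between -0.015 and 0.015 m and z of board in the frame of frame between 0.1 and 0.15 m and angle between the x axis of board and the x axis of frame, either way round below 0.14 rad and x of board_choke in the frame of frame above 0.04 m and angle between board's own z axis and vertical below 0.087 rad and linear speed of board below 0.02 m/s and angular speed of board below 0.1 rad/s); the arm keeps its last pose, push and grip.
It fails at once if the grip or push of the fingers on the board is too hard (more than about 55 N a finger) (contact force between board and the fingers above 110 N).
It fails at once if the board tips more than 17 degrees (angle between board's own z axis and vertical above 0.3 rad).
It fails at once if the board or the robot touches the test frame (contact force between board and frame above 1 N or contact force between frame and the arm above 1 N or contact force between frame and the fingers above 1 N).
It fails at once if a bystander is moved by more than 20 mm (distance of any of meter, capacitor, heatsink, breaker, screwdriver, tray from where it was at the start of the episode above 0.02 m).
It also fails if it takes over 48 s, if anything falls off the work surface, if the arm or the gripper's body presses on something with over 40 N, if the wrist force passes 120 N, or if a joint passes its speed limit or range.

ROBOT

A 7-joint arm with a two-finger parallel gripper is mounted at the origin on the work surface. World frame = base frame: x ahead of the robot, y to its left, z up, the work surface at z = 0. Lengths are in mm, angles in rad, forces in N, time in s.
With the tool pointing down it reaches from about 400 to 850 mm from the base axis. Payload 4.5 kg.
Tool frame: the origin (TCP) lies midway between the tips of the shut fingers; the grasp point (between the pads) lies bot.grip_point_offset behind it (bot.grip_point_offset is the distance from the TCP to the grasp point, in mm); z points along the fingers, y is the line along which they close (so a half turn about z gives the same grasp; the last joint's range is limited). The gripper opens to 85 mm and grips with 20 to 120 N. Pads are 22 mm wide; open, the fingers measure 114 mm over their backs; the gripper's body (76 mm by 85 mm) begins 54 mm behind the grasp point. The pads swing forward as they close: fully open they stand 13 mm farther back than shut.
Start: joints at [1.135, 0.689, -0.195, 1.565, 0.157, 0.902, -0.215], TCP at [282.974, -557.297, 231.317] pointing down, gripper open.
Joint ranges: [-3.01, 3.01], [-0.46, 2.08], [-1.47, 1.51], [0.13, 2.56], [-1, 4.14], [0.04, 2.09], [-2.66, 2.66]. Speed limits (rad/s): [2.57, 2.57, 3.14, 3.14, 3.14, 3.14, 3.14].

INTERFACE

Orientations are given as a unit quaternion [w, x, y, z].
In Python, from station import bot, camrig, order gives the robot as it stands (bot), with the cameras (camrig) and the job (order).
- The arm moves only by the shell command python3 steer.py FILE, which reads ROWS from the file FILE. ROWS is a JSON object whose key "ticks" holds a list of rows, 1 to 5 of them, each of 5 numbers: the finger opening in mm, then dx, dy, dz in mm, then a turn about the tool's z in rad; each row shifts and turns the commanded pose from where the row before left it, along the tool's axes as they then stand; what a row does not reach is not made up. A row lasts 1/12 s, in which the tool goes at most 41.7 mm and 0.125 rad, less where a joint would pass 70% of its speed; a pose out of reach is approached as far as the arm can. The fingers move at their own pace and stop on an object; the grip force is fixed at half the most. Time passes only in rows, so rows that do not move let the fingers close. It prints the time, the measured TCP pose, the force, the opening and the grip force at its end. Input that does not fit is refused with a message, and nothing moves.
- bot.read_state(): the state, without advancing time (a new reading comes with each control period).
- camrig.snapshot(name): name is "scene" or "top"; returns a dict with "img" (420x560x3 uint8, red, green, blue), "fx", "fy", "cx", "cy" (pixels), "extrinsics" (4x4, takes a point from world to camera coordinates). Camera axes: x right, y up, looking along -z (the intrinsics and any distortion apply to the point x, -y, -z); pixel columns grow to the right and rows downward; lengths in mm; the calibration is good to about 2 mm. A picture is of the moment at which its call begins. There is no depth.
- order.close_job(): hands the job in; it is judged then, once.
The state is a dict: "clock": time; "q": joint angles; "joint_vel": joint speeds; "effort": joint torques, N m; "tool_pos": TCP position; "orientation": TCP orientation; "contact_force": force on the tool from outside, world axes, zero at the start; "wrist_torque": the same for the moment, N m; "finger_gap": finger opening in mm; "gripper_force": force on a finger pad.
Only numpy, scipy, OpenCV 4.12 (cv2) and the standard library are available. Lean on these libraries where they do the work, as an engineer would, in place of code of your own. Each camera call takes 0.05 s, during which the arm holds its last target. There are 200 camera calls.

## Working session

There is one attempt and no reset: what is moved stays moved. The work goes in short steps, Python scripts to look and compute and a shell command to move; the robot and the scene stay as the last step left them, time stands still between calls to the robot, and variables do not carry over. Pictures are saved under pics/ and viewed, at most 10 in all, crops included, and the job is handed in when it is done.

```bash
ls; mkdir -p pics
python3 - <<'E'
from station import bot, camrig, order
import cv2,pickle
print(bot.grip_point_offset); s=bot.read_state(); print(s)
d={}
for n in("scene","top"):
    r=camrig.snapshot(n); d[n]=r; cv2.imwrite(f"pics/{n}0.png",cv2.resize(r["img"][:,:,::-1],(800,600),interpolation=cv2.INTER_CUBIC))
    print(n,{k:v for k,v in r.items() if k!="img"})
pickle.dump(d,open("d0.pkl","wb"))
E
```

```text
pics
station.py
steer.py
18.700000000000003
{'clock': 0.0, 'q': array([ 1.13479364,  0.68997519, -0.19454063,  1.5663536 ,  0.15730765,
        0.90249533, -0.21506097]), 'joint_vel': array([-0.00027024,  0.00018136,  0.00133329, -0.00059243, -0.00071112,
        0.00084779,  0.00092432]), 'effort': array([ 2.86541062e-04, -5.39618933e+01, -1.26679301e+00, -1.58546752e+01,
        9.03123961e-03,  9.39159159e-03,  1.38194932e-05]), 'tool_pos': array([ 282.61502589, -556.72258774,  230.48766429]), 'orientation': array([-8.76917444e-04,  9.72519448e-01,  2.32819843e-01, -2.73372957e-04]), 'contact_force': array([0.29015594, 0.18339612, 0.27814677]), 'wrist_torque': array([ 0.01478043,  0.06531013, -0.0176602 ]), 'gripper_force': 0.0, 'finger_gap': 85.32448865055952}
scene {'fx': 391.0472254195693, 'fy': 391.0472254195693, 'cx': 281.5129716998065, 'cy': 216.74514169781543, 'extrinsics': array([[-7.92743298e-01,  6.09461671e-01, -1.07021091e-02,
         4.14800934e+02],
       [-4.59124765e-01, -5.85463172e-01,  6.68159655e-01,
         1.97561092e+02],
       [ 4.00952009e-01,  5.34592692e-01,  7.43940952e-01,
        -1.25061667e+03],
       [ 0.00000000e+00,  0.00000000e+00,  0.00000000e+00,
         1.00000000e+00]])}
top {'fx': 409.20754799134176, 'fy': 409.20754799134176, 'cx': 277.91618696208894, 'cy': 211.5426731700291, 'extrinsics': array([[ 1.64497616e-03, -9.99775979e-01, -2.11018020e-02,
         2.45975118e+01],
       [ 9.91970110e-01, -1.03717377e-03,  1.26468280e-01,
        -5.39244679e+02],
       [-1.26461835e-01, -2.11403942e-02,  9.91746181e-01,
        -9.99878024e+02],
       [ 0.00000000e+00,  0.00000000e+00,  0.00000000e+00,
         1.00000000e+00]])}
```

View pics/top0.png

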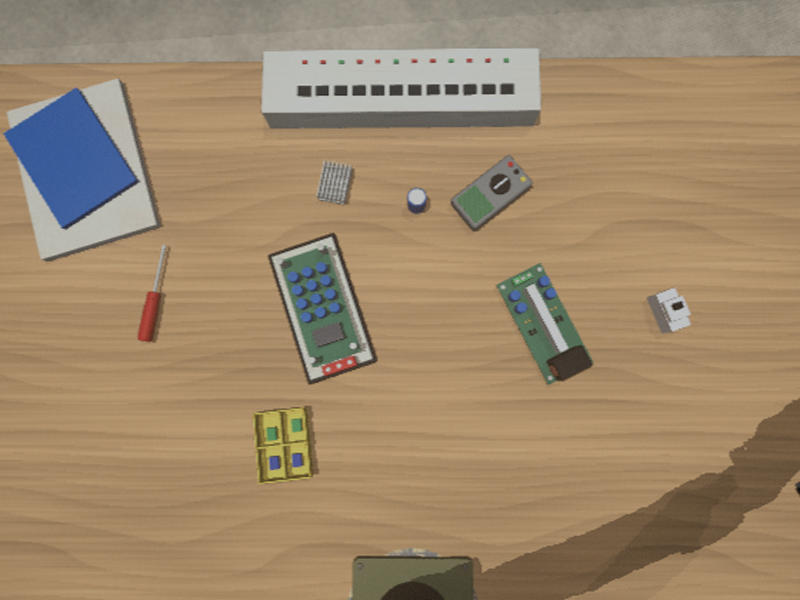

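View pics/scene0.png

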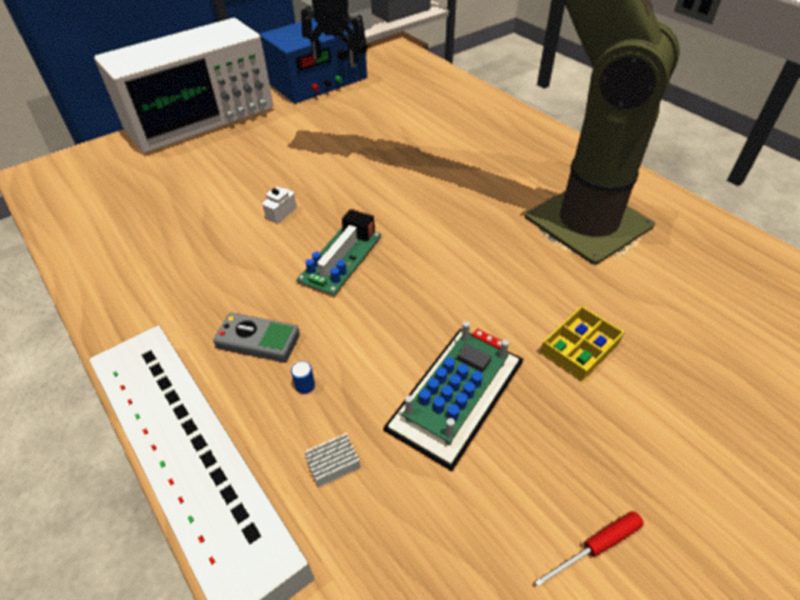

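The top view shows the board at about (545,322) with the choke at the lower end, (570,362). The frame is at (322,308), with its red block at (340,366). Both point the same way. I'll enlarge both of them in both views.

Run:
```python
import pickle,cv2,numpy as np
d=pickle.load(open("d0.pkl","rb"))
def crop(n,x,y,w,h,k): return cv2.resize(d[n]["img"][y:y+h,x:x+w,::-1],None,fx=k,fy=k,interpolation=cv2.INTER_CUBIC)
cv2.imwrite("pics/b.png",np.hstack([crop("top",342,172,80,120,5),crop("scene",200,120,80,120,5)]))
cv2.imwrite("pics/f.png",np.hstack([crop("top",185,158,80,120,5),crop("scene",267,205,100,150,4)]))
```

```text
(no output)
```

View pics/b.png

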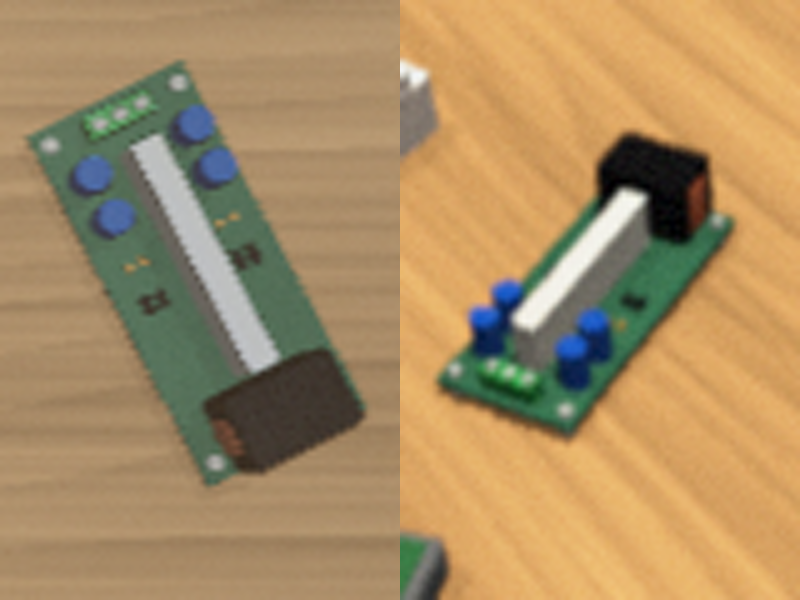

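View pics/f.png

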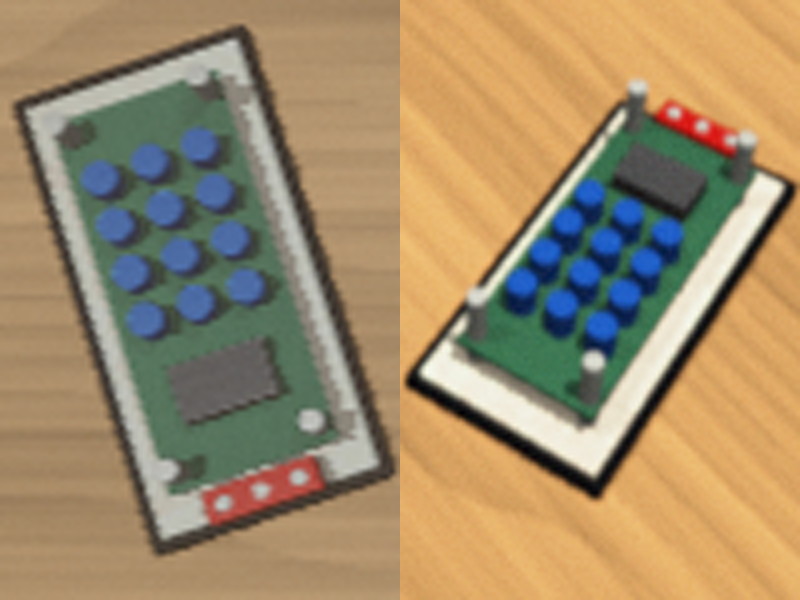

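The crops show the plate screws, the bar ends and the standoff tops clearly. I'll triangulate these points from the two views, then fit the poses.

```bash
cat > h.py <<'E'
import pickle,numpy as np
from scipy.optimize import least_squares
d=pickle.load(open("d0.pkl","rb"))
def proj(n,P):
    c=d[n];P=np.atleast_2d(P);q=P@c["extrinsics"][:3,:3].T+c["extrinsics"][:3,3]
    return np.c_[c["cx"]+c["fx"]*q[:,0]/-q[:,2],c["cy"]-c["fy"]*q[:,1]/-q[:,2]]
def nat(p,x0,y0,k,off=0): p=np.array(p,float)-[off,0]; return (p+.5)/k-.5+[x0,y0]
def tri(a,b):
    f=lambda P:np.r_[(proj("top",P)-a).ravel(),(proj("scene",P)-b).ravel()]
    r=least_squares(f,[600,0,30]);return r.x,np.abs(r.fun).max()
def fit(model,T,S,x0):
    model=np.array(model,float)
    def w(v):
        c,s=np.cos(v[2]),np.sin(v[2]);return model@np.array([[c,s,0],[-s,c,0],[0,0,1]])+[v[0],v[1],v[3]]
    f=lambda v:np.r_[(proj("top",w(v))-T).ravel(),(proj("scene",w(v))-S).ravel()]
    r=least_squares(f,[*x0,0],loss="soft_l1");return r.x,np.round(f(r.x),1)
E
python3 - <<'E'
from h import *
np.set_printoptions(precision=2,suppress=True)
bt=nat([(50,146),(179,83),(216,462),(144,141),(264,364),(30,138),(183,62),(208,487)],342,172,5)
bs=nat([(566,410),(455,370),(719,220),(528,324),(632,194),(572,436),(440,382),(733,222)],200,120,5,400)
bm=[(-90,-37,14),(-90,37,14),(90,-37,14),(-70,0,50),(57,0,50),(-100,-45,14),(-100,45,14),(100,-45,14)]
ft=nat([(55,128),(200,75),(312,420),(166,470)],185,158,5)
fs=nat([(594,358),(477,297),(637,88),(746,140)],267,205,4,400)
fm=[(-90,-37,75),(-90,37,75),(90,37,75),(90,-37,75)]
for a,b,m in zip(np.r_[bt,ft],np.r_[bs,fs],bm+fm): print(m,*tri(a,b))
for k,o in ((bm,(bt,bs)),(fm,(ft,fs))): print(*fit(k,*o,[600,0,-2.8]))
E
```

```text
(-90, -37, 14) [ 569.35 -164.47   15.15] 0.017358663660786533
(-90, 37, 14) [ 602.08 -231.51   14.66] 0.0939157844017302
(90, -37, 14) [ 407.56 -243.7    16.26] 0.37445642575949023
(-70, 0, 50) [ 565.74 -205.02   49.51] 0.4471067184982189
(57, 0, 50) [ 455.84 -261.11   50.05] 0.01208258882857649
(-100, -45, 14) [ 574.2  -155.05    5.21] 0.4877507655966724
(-100, 45, 14) [ 612.99 -234.16   10.01] 0.6195161875307065
(100, -45, 14) [ 396.05 -241.81    9.48] 0.2911762405583431
(-90, -37, 75) [605.6  226.68  72.41] 0.24381212943040964
(-90, 37, 75) [631.36 156.66  70.77] 0.2697846977735594
(90, 37, 75) [461.18  98.78  71.5 ] 0.09416899767711584
(90, -37, 75) [437.12 169.09  71.25] 0.04391729017419266
[ 504.74 -237.7   -65.51   -1.86] [-0.1  0.3 -0.4  0.3 -0.3  0.2  0.3 -0.3  0.6  0.9 -0.7 -0.2 -0.3 -0.2
  0.3  0.2  0.1  0.7  0.2  0.7 -0.5  0.9 -1.2  0.2  0.3 -0.1 -0.4 -1.3
 -1.1 -0.4  0.5 -0.7]
[533.81 162.82  41.17  -3.58] [ 0.2 -0.6 -0.4  0.3  0.   0.3  0.2  0.2 -0.1  0.7 -0.  -0.2 -0.  -0.1
 -0.1 -0.3]
```

```bash
cat >> h.py <<'E'
from scipy.spatial.transform import Rotation as R
def togo(t,yaw):
    from station import bot, camrig, order
    s=bot.read_state();w,x,y,z=s["orientation"];r=R.from_quat([x,y,z,w])
    ax=r.apply([1,0,0]);e=(yaw-np.arctan2(ax[1],ax[0])+np.pi/2)%np.pi-np.pi/2
    print("t",round(s["clock"],2),"pos",s["tool_pos"].round(1),"tool delta",r.inv().apply(np.array(t)-s["tool_pos"]).round(1),"turn",round(-e,4),"tilt",np.degrees(np.arccos(-r.apply([0,0,1])[2])).round(2),"gap",s["finger_gap"].round(1),"gf",s["gripper_force"],"F",s["contact_force"].round(1),"M",s["wrist_torque"].round(2))
E
echo '{"ticks":[[85, 31, -18, 0, 0], [85, 31, -18, 0, 0], [85, 31, -18, 0, 0], [85, 31, -18, 0, 0], [85, 31, -18, 0, 0]]}' > rows.txt && python3 steer.py rows.txt
echo '{"ticks":[[85, 31, -18, 0, 0], [85, 31, -18, 0, 0], [85, 31, -18, 0, 0], [85, 31, -18, 0, 0], [85, 31, -18, 0, 0]]}' > rows.txt && python3 steer.py rows.txt
echo '{"ticks":[[85, 0, 0, 0, 0], [85, 0, 0, 0, 0], [85, 0, 0, 0, 0]]}' > rows.txt && python3 steer.py rows.txt
python3 -c "
from h import *
togo([475.2,-252.4,19],-2.678)"
```

```text
clock: 0.52
tool_pos: [380.8, -405.2, 231.0]
orientation: [-0.0, 0.973, 0.233, -0.0]
contact_force: [0.5, -0.3, 0.7]
finger_gap: 84.9
gripper_force: 0.0
clock: 0.93
tool_pos: [478.3, -254.8, 231.1]
orientation: [-0.0, 0.973, 0.233, -0.0]
contact_force: [0.3, 0.1, 0.1]
finger_gap: 84.7
gripper_force: 0.0
clock: 1.18
tool_pos: [477.3, -256.9, 231.0]
orientation: [0.0, 0.973, 0.233, -0.001]
contact_force: [-0.1, -0.4, -0.1]
finger_gap: 85.0
gripper_force: 0.0Traceback (most recent call last):
  File "<string>", line 3, in <module>
    togo([475.2,-252.4,19],-2.678)
    ~~~~^^^^^^^^^^^^^^^^^^^^^^^^^^
  File "h.py", line 22, in togo
    print("t",round(s["clock"],2),"pos",s["tool_pos"].round(1),"tool delta",r.inv().apply(np.array(t)-s["tool_pos"]).round(1),"turn",round(-e,4),"tilt",np.degrees(np.arccos(-r.apply([0,0,1])[2])).round(2),"gap",s["finger_gap"].round(1),"gf",s["gripper_force"],"F",s["contact_force"].round(1),"M",s["wrist_torque"].round(2))
                                                                                                                                                                                                                   ^^^^^^^^^^^^^^^^^^^^^
AttributeError: 'float' object has no attribute 'round'
```

```bash
sed -i 's/s\["finger_gap"\].round(1)/round(float(s["finger_gap"]),1)/' h.py
echo '{"ticks":[[85, 0, -5, 26, 0], [85, 0, 0, 26, 0], [85, 0, 0, 26, 0], [85, 0, 0, 26, 0], [85, 0, 0, 26, 0]]}' > rows.txt && python3 steer.py rows.txt >/dev/null
echo '{"ticks":[[85, 0, 0, 0, 0], [85, 0, 0, 0, 0]]}' > rows.txt && python3 steer.py rows.txt >/dev/null
python3 - <<'E'
from h import *
from station import bot, camrig, order
import cv2
togo([475.2,-252.4,19],-2.678)
a=camrig.snapshot("top")["img"];b=camrig.snapshot("scene")["img"]
f=lambda i,x,y:cv2.resize(i[y:y+120,x:x+80,::-1],None,fx=5,fy=5,interpolation=cv2.INTER_CUBIC)
cv2.imwrite("pics/g1.png",np.hstack([f(a,342,182),f(b,200,100)]))
E
```

```text
t 1.77 pos [ 473.8 -253.2  100.5] tool delta [ 1.8  0.  81.5] turn 0.0037 tilt 0.2 gap 85.1 gf 0.0 F [0.4 0.4 1.1] M [ 0.   -0.03  0.07]
```

View pics/g1.png

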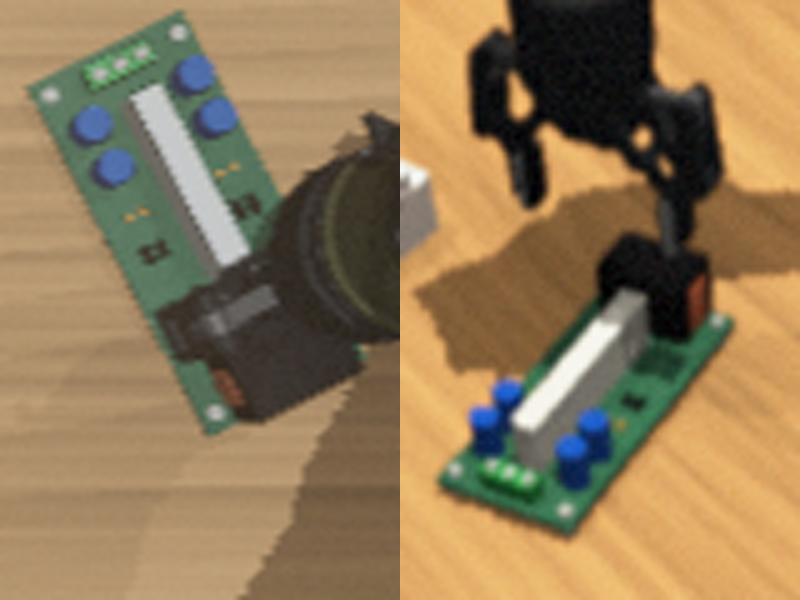

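The gripper straddles the bar just in front of the choke: fingertips at about (528,200) and (680,235) in the scene panel, board undisturbed. I'll descend and close step by step, watching the force.

```bash
echo '{"ticks":[[85, 2, 0, 20, 0], [70, 0, 0, 20, 0], [50, 0, 0, 20, 0], [40, 0, 0, 12, 0], [36, 0, 0, 9, 0]]}' > rows.txt && python3 steer.py rows.txt 
echo '{"ticks":[[30, 0, 0, 0, 0], [26, 0, 0, 0, 0], [26, 0, 0, 0, 0]]}' > rows.txt && python3 steer.py rows.txt
python3 -c "
from h import *
togo([475.2,-252.4,19],-2.678)"
```

```text
clock: 2.28
tool_pos: [478.0, -251.7, 20.5]
orientation: [0.001, 0.973, 0.233, 0.001]
contact_force: [0.7, 0.0, -0.0]
finger_gap: 38.6
gripper_force: 0.0
clock: 2.53
tool_pos: [478.1, -251.5, 21.3]
orientation: [0.001, 0.973, 0.233, 0.001]
contact_force: [0.4, 1.6, 0.1]
finger_gap: 25.8
gripper_force: 0.0
t 2.53 pos [ 478.1 -251.5   21.3] tool delta [-3.  -0.6  2.3] turn 0.006 tilt 0.11 gap 25.8 gf 0.0 F [0.4 1.6 0.1] M [ 0.03 -0.02 -0.01]
```

```bash
echo '{"ticks":[[24, -3, -0.5, 2, 0], [20, 0, 0, 0, 0], [18, 0, 0, 0, 0], [17, 0, 0, 0, 0], [16, 0, 0, 0, 0]]}' > rows.txt && python3 steer.py rows.txt
echo '{"ticks":[[15, 0, 0, 0, 0], [15, 0, 0, 0, 0]]}' > rows.txt && python3 steer.py rows.txt
python3 -c "
from h import *
togo([475.2,-252.4,19],-2.678)"
```

```text
clock: 2.95
tool_pos: [474.5, -252.0, 18.6]
orientation: [0.0, 0.973, 0.233, 0.0]
contact_force: [-1.1, -0.0, 2.6]
finger_gap: 16.1
gripper_force: 5.1
clock: 3.12
tool_pos: [474.5, -252.0, 18.6]
orientation: [0.0, 0.973, 0.232, 0.0]
contact_force: [0.3, 0.8, 5.6]
finger_gap: 15.6
gripper_force: 29.7
t 3.12 pos [ 474.5 -252.    18.6] tool delta [ 0.4  0.6 -0.4] turn 0.0051 tilt 0.01 gap 15.6 gf 29.692835211753845 F [0.3 0.8 5.6] M [ 0.14  0.18 -0.38]
```

```bash
echo '{"ticks":[[15, 0, 0, 0, 0], [15, 0, 0, 0, 0], [15, 0, 0, -3, 0], [15, 0, 0, -5, 0], [15, 0, 0, -5, 0]]}' > rows.txt && python3 steer.py rows.txt
echo '{"ticks":[[15, 0, 0, -8, 0], [15, 0, 0, -10, 0], [15, 0, 0, -10, 0], [15, 0, 0, 0, 0], [15, 0, 0, 0, 0]]}' > rows.txt && python3 steer.py rows.txt
python3 - <<'E'
from h import *
from station import bot, camrig, order
import cv2
togo([475.2,-252.4,19],-2.678)
a=camrig.snapshot("top")["img"];b=camrig.snapshot("scene")["img"]
f=lambda i,x,y:cv2.resize(i[y:y+120,x:x+80,::-1],None,fx=5,fy=5,interpolation=cv2.INTER_CUBIC)
cv2.imwrite("pics/g2.png",np.hstack([f(a,342,172),f(b,200,100)]))
E
```

```text
clock: 3.53
tool_pos: [474.0, -251.7, 31.1]
orientation: [-0.0, 0.972, 0.233, -0.001]
contact_force: [-0.2, -0.5, -5.5]
finger_gap: 15.5
gripper_force: 28.0
clock: 3.95
tool_pos: [475.2, -252.4, 60.3]
orientation: [0.001, 0.973, 0.233, 0.001]
contact_force: [-0.2, 0.2, -5.3]
finger_gap: 15.3
gripper_force: 28.2
t 3.95 pos [ 475.2 -252.4   60.3] tool delta [-0.  -0.  41.3] turn 0.0061 tilt 0.13 gap 15.3 gf 28.187626004219055 F [-0.2  0.2 -5.3] M [0.02 0.09 0.03]
```

View pics/g2.png

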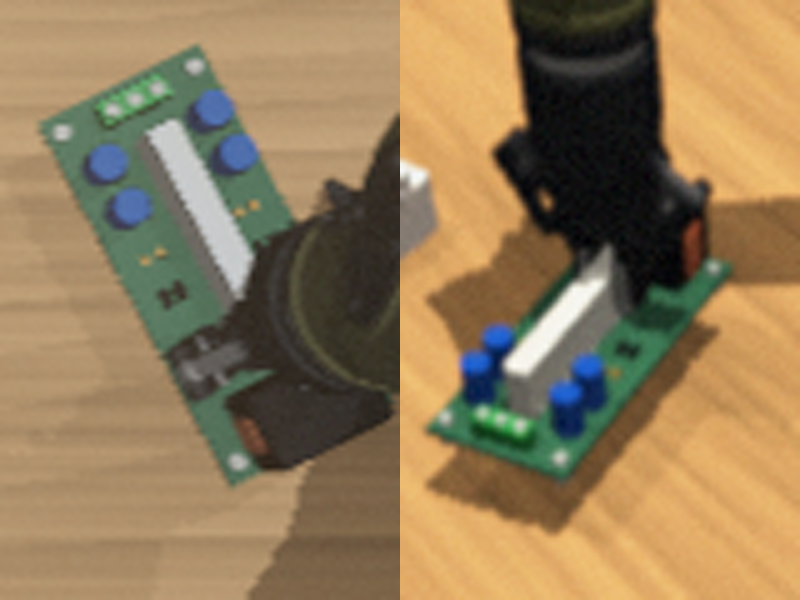

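Lifted and gripped; the screws are visible in both views: top (62,131), (194,67), (238,461), and scene (560,457), (446,417), (713,268). I'll measure the tilt and the place of the grasp on the board.

Run:
```python
from h import *
np.set_printoptions(precision=2,suppress=True)
T=nat([(62,131),(194,67),(238,461)],342,172,5); S=nat([(560,457),(446,417),(713,268)],200,100,5,400)
M=np.array([(-90,-37,14),(-90,37,14),(90,-37,14.)])
P=np.array([tri(a,b)[0] for a,b in zip(T,S)]);print(P)
f=lambda v:np.r_[(proj("top",R.from_rotvec(v[3:]).apply(M)+v[:3])-T).ravel(),(proj("scene",R.from_rotvec(v[3:]).apply(M)+v[:3])-S).ravel()]
r=least_squares(f,[505,-238,42,0,0,-2.68]);rot=R.from_rotvec(r.x[3:]);print(r.x[:3],rot.as_euler("ZYX"),"tilt",np.degrees(np.arccos(rot.apply([0,0,1])[2])),np.abs(r.fun).max())
print("grasp in board",rot.inv().apply(np.array([475.2,-252.4,60.3+18.7])-r.x[:3]))
```

```text
[[ 569.71 -163.25   58.04]
 [ 602.03 -229.4    57.75]
 [ 408.3  -245.02   56.35]]
[ 505.51 -237.02   43.22] [-2.67  0.   -0.  ] tilt 0.28713137107564485 0.45917362510130033
grasp in board [33.84 -0.   35.93]
```

```bash
echo '{"ticks":[[15, 0, 0, -20, 0], [15, 0, 0, -30, 0], [15, 0, 0, -30, 0], [15, 0, 0, -30, 0], [15, 0, 0, -20, 0]]}' > rows.txt && python3 steer.py rows.txt | tail -4
python3 - <<'E'
from h import *
np.set_printoptions(precision=3,suppress=True)
ft=nat([(55,128),(200,75),(312,420),(166,470)],185,158,5)
fs=nat([(594,358),(477,297),(637,88),(746,140)],267,205,4,400)
M=np.array([(-90,-37,75),(-90,37,75),(90,37,75),(90,-37,75.)])
ct=nat([(18,103),(245,30),(392,470),(160,550)],185,158,5); C=np.array([(-125,-65,8),(-125,65,8),(125,65,8),(125,-65,8.)])
def w(m,v): return R.from_euler("z",v[2]).apply(m)+[v[0],v[1],0]
def f(v,k): return np.r_[(proj("top",w(M,v))-ft).ravel()*(k&1),(proj("scene",w(M,v))-fs).ravel()*(k>>1&1),(proj("top",w(C,v))-ct).ravel()*(k>>2&1)]
for k in(1,2,3,4,7):
    r=least_squares(f,[534,163,-2.81],args=(k,));print(k,r.x,np.abs(r.fun).max())
v=r.x;t=[v[0]+33.8*np.cos(v[2]),v[1]+33.8*np.sin(v[2])];print(t)
togo([*t,143.6],v[2])
E
```

```text
orientation: [0.0, 0.973, 0.233, 0.001]
contact_force: [0.1, -0.1, -5.8]
finger_gap: 15.8
gripper_force: 28.6
1 [533.479 162.201  -2.81 ] 0.777249308504139
2 [535.395 164.49   -2.811] 0.7798845283883793
3 [534.307 163.239  -2.81 ] 1.1063819967097572
4 [534.927 162.403  -2.813] 1.4666126087845441
7 [534.482 162.998  -2.811] 1.3139136301604992
[np.float64(502.51135622809096), np.float64(152.02996656684894)]
t 4.47 pos [ 474.7 -252.2  191.3] tool delta [ 207.7 -347.9   47.5] turn 0.1393 tilt 0.09 gap 15.8 gf 28.637326955795288 F [ 0.1 -0.1 -5.8] M [-0.01 -0.05 -0.  ]
```

```bash
echo '{"ticks":[[15, 5, -8.5, 0, 0], [15, 10, -17, 0, 0], [15, 10, -17, 0, 0], [15, 10, -17, 0, 0], [15, 10, -17, 0, 0]]}' > rows.txt && python3 steer.py rows.txt | tail -1
echo '{"ticks":[[15, 10, -17, 0, 0], [15, 10, -17, 0, 0], [15, 10, -17, 0, 0], [15, 10, -17, 0, 0], [15, 10, -17, 0, 0]]}' > rows.txt && python3 steer.py rows.txt |tail -1
echo '{"ticks":[[15, 10, -17, 0, 0], [15, 10, -17, 0, 0], [15, 10, -17, 0, 0], [15, 10, -17, 0, 0], [15, 10, -17, 0, 0]]}' > rows.txt && python3 steer.py rows.txt|tail -1
echo '{"ticks":[[15, 10, -17, 0, 0], [15, 10, -17, 0, 0], [15, 10, -17, 0, 0], [15, 10, -17, 0, 0], [15, 7, -12, 0, 0]]}' > rows.txt && python3 steer.py rows.txt|tail -1
echo '{"ticks":[[15, 3, -5, 0, 0.02], [15, 0, 0, 0, 0.04], [15, 0, 0, 0, 0.04], [15, 0, 0, 0, 0.03], [15, 0, 0, 0, 0]]}' > rows.txt && python3 steer.py rows.txt|tail -1
python3 -c "
from h import *
togo([502.5,152.0,143.6],-2.811)"
```

```text
gripper_force: 28.5
gripper_force: 28.5
gripper_force: 28.5
gripper_force: 28.6
gripper_force: 28.5
t 6.55 pos [497.4 131.2 188.4] tool delta [ 11.8 -17.9  44.7] turn 0.0073 tilt 0.14 gap 15.6 gf 28.54256272315979 F [ 0.2 -0.1 -5.6] M [-0.03 -0.07 -0.01]
```

```bash
echo '{"ticks":[[15, 4, -6, 0, 0.007], [15, 4, -6, 0, 0], [15, 4, -6, 0, 0], [15, 0, 0, 5, 0], [15, 0, 0, 8, 0]]}' > rows.txt && python3 steer.py rows.txt | tail -1
echo '{"ticks":[[15, 0, 0, 9, 0], [15, 0, 0, 8, 0], [15, 0, 0, 7, 0], [15, 0, 0, 5, 0], [15, 0, 0, 2, 0]]}' > rows.txt && python3 steer.py rows.txt |tail -1
echo '{"ticks":[[15, 0, 0, 0, 0], [15, 0, 0, 0, 0], [15, 0, 0, 0, 0]]}' > rows.txt && python3 steer.py rows.txt |tail -1
python3 - <<'E'
from h import *
from station import bot, camrig, order
import cv2
togo([502.5,152.0,143.6],-2.811)
a=camrig.snapshot("top")["img"];b=camrig.snapshot("scene")["img"]
f=lambda i,x,y,w,h,k:cv2.resize(i[y:y+h,x:x+w,::-1],None,fx=k,fy=k,interpolation=cv2.INTER_CUBIC)
cv2.imwrite("pics/g3.png",np.hstack([f(a,180,150,80,120,5),f(b,267,180,100,150,4)]))
E
```

```text
gripper_force: 28.6
gripper_force: 28.5
gripper_force: 28.5
t 7.63 pos [504.1 152.9 145.6] tool delta [-1.8  0.3  2. ] turn 0.0021 tilt 0.05 gap 15.5 gf 28.537539839744568 F [-0.4  0.6 -4.6] M [0.01 0.   0.01]
```

View pics/g3.png

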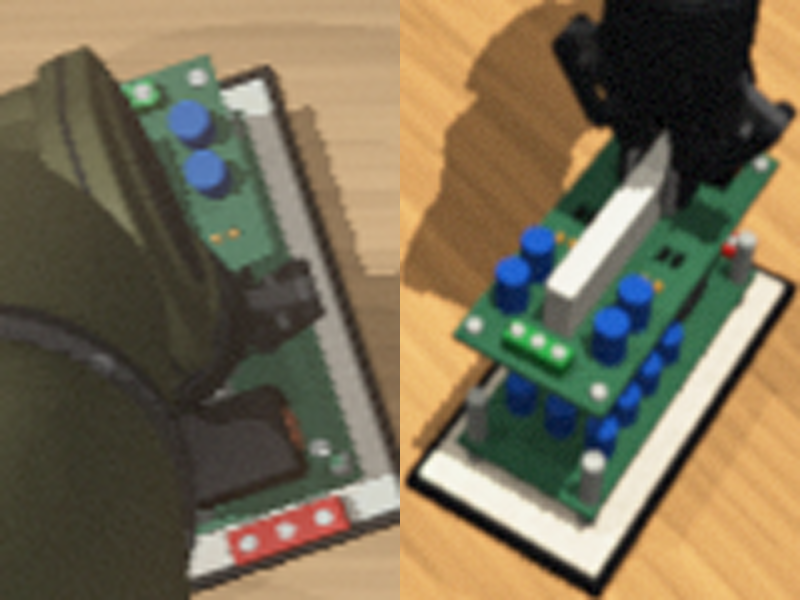

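The board hangs over the standoffs, with screws at top (198,77), (320,447) and scene (474,325), (599,391), (760,163). I'll check the fit.

Run:
```python
from h import *
np.set_printoptions(precision=3,suppress=True)
T=nat([(198,77),(320,447)],180,150,5); S=nat([(474,325),(599,391),(760,163)],267,180,4,400)
MT=np.array([(-90,37,14),(90,37,14.)]);MS=np.array([(-90,37,14),(-90,-37,14),(90,-37,14.)])
f=lambda v:np.r_[(proj("top",R.from_rotvec(v[3:]).apply(MT)+v[:3])-T).ravel(),(proj("scene",R.from_rotvec(v[3:]).apply(MS)+v[:3])-S).ravel()]
r=least_squares(f,[534,163,125,0,0,-2.81]);rot=R.from_rotvec(r.x[3:])
print(r.x[:3],rot.as_euler("ZYX"),"tilt",np.degrees(np.arccos(rot.apply([0,0,1])[2])),np.abs(r.fun).max())
print("in frame",R.from_euler("z",2.811).apply(r.x[:3]-[534.5,163,0]))
from station import bot, camrig, order
s=bot.read_state();print(np.abs(s["joint_vel"]).max(),s["tool_pos"],s["gripper_force"])
```

```text
[536.338 163.925 128.302] [-2.81  -0.001 -0.005] tilt 0.28994251251910724 0.11029700271456022
in frame [ -2.039  -0.278 128.302]
0.0010849131982170483 [504.037 152.862 145.697] 28.53680580854416
```

The board is within 2 mm of centre, level and at rest, about 50 mm above the standoffs. I'm handing in.

```bash
python3 -c "
from station import bot, camrig, order
print(order.close_job())"
```

```text
the job is handed in; nothing more can be done
None
```

The job is handed in, with no verdict shown: the board was held at about 29 N near its balance point (about 34 mm along the bar, 33 intended), level to about 0.3° and at rest, within about 2 mm of centre over the frame and about 50 mm above the standoffs, choke at the red end.

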